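# Nudge an album cover onto its binding posts

### The arm

A 6-joint arm with a two-finger parallel gripper is mounted at the origin on the work surface. World frame = base frame: x ahead of the robot, y to its left, z up, the work surface at z = 0. Lengths are in m, angles in degrees, forces in N, time in s.
With the tool pointing down it reaches from about 0.3 to 0.75 m from the base axis. Payload 8.5 kg.
Tool frame: the origin (TCP) lies midway between the tips of the shut fingers; the grasp point (between the pads) lies 19 mm behind it (env.hold_point_z is the distance from the TCP to the grasp point, in m); z points along the fingers, y is the line along which they close (so a half turn about z gives the same grasp; the last joint's range is limited). The gripper opens to 85 mm and grips with 20 to 120 N. Pads are 22 mm wide; open, the fingers measure 114 mm over their backs; the gripper's body (76 mm by 85 mm) begins 54 mm behind the grasp point. The pads swing forward as they close: fully open they stand 13 mm farther back than shut.
Start: joints at [-75.648, 21.807, 74.336, -0, 83.858, -12.336], TCP at [0.247, -0.491, 0.201] pointing down, gripper open.
Joint ranges: [-178.18, 178.18], [-50.72, 133.34], [12.68, 142.11], [-81.47, 261.47], [9.98, 163.14], [-165.26, 165.26]. Speed limits (degrees/s): [136.94, 136.94, 180, 180, 180, 180].

### API

Orientations are given as a 3x3 rotation matrix whose columns are the frame's x, y, z axes.
In Python, from rig import observe, get_image, camera_info, env gives the robot as it stands.
- The arm moves only by the tool drive_tool, never from a script. Its arguments are lists of equal length, an entry for each row: "offset": the shift along the tool's x, y, z in units of 40 mm (1.0 is 40 mm), a list of three; "turn": the turn, a rotation vector about the tool's x, y, z in units of 6 degrees (1.0 is 6 degrees), a list of three; "hand": the opening, from 0 (shut) to 1 (fully open). A call has exactly 10 rows; each row shifts and turns the commanded pose from where the row before left it, along the tool's axes as they then stand; what a row does not reach is not made up. A row lasts 1/8 s, in which the tool goes at most 62.5 mm and 10.7 degrees, less where a joint would pass 70% of its speed; a pose out of reach is approached as far as the arm can. A call is refused whole if a number of a shift passes 1 or a number of a turn 1, either way. A call with a gripper value outside its range is refused whole. The fingers move at their own pace and stop on an object; "newtons" is the grip in N (left out, the last holds). Time passes only in rows, so rows that do not move let the fingers close, or fill a call up. It gives the time, the measured TCP pose, the force, the opening and the grip force at its end, in the units of the state.
- observe(): the state, without advancing time (a new reading comes with each control period).
- get_image(name): name is "scene" or "top" or "wrist"; returns the picture (480x640x3 uint8, blue, green, red); there is no depth.
- camera_info(name): a dict with "fx", "fy", "cx", "cy" (pixels), "world_to_cam" (4x4, takes a point from world to camera coordinates). Camera axes: x right, y down, z forward; pixel columns grow to the right and rows downward; lengths in m; the calibration is good to about 2 mm. A picture is of the moment at which its call begins: read the wrist's pose just before it. camera_info takes no time and is no camera call; for the wrist camera it gives the pose at the moment of the call.
- env.close_job(): hands the job in; it is judged then, once.
The state is a dict: "time_s": time; "q": joint angles; "qvel": joint speeds; "joint_efforts": joint torques, N m; "position": TCP position; "tool_rot": TCP orientation; "ft_force": force on the tool from outside, world axes, zero at the start; "wrist_torque": the same for the moment, N m; "grip_width": finger opening in m; "gripper_force": force on a finger pad.
Only numpy, scipy, OpenCV 4.12 (cv2) and the standard library are available. Lean on these libraries where they do the work, as an engineer would, in place of code of your own. Each camera call takes 0.05 s, during which the arm holds its last target. There are 200 camera calls.

### The job

The wooden album cover lies askew on top of the two binding posts of the album jig. With the fingertips, push it sideways until its two holes drop over the two posts and it lies flat on the pages, then draw the hand clear. Only push it, never lift it, and leave the tape roll, the glue jar and the stamp where they are.

Things in the scene. Friction and masses are not known exactly. Their poses are not given: they have to be found in the camera images.
- jig: album jig, fixed to the table. Origin on the table, under the middle of where the cover belongs; +x points to its fence (away from the robot; the jig is turned by up to 0.35 rad), z up. Plywood base: x -120 to +110 mm, y -160 to +160, top 12 mm above the table. It carries the pages, the fence and the two posts
- pages (a point): top of the fixed block of pages on the jig, straight above the jig's origin, 26 mm above the table. In the jig's frame the block spans x -72 to +75 mm, y -102 to +102 mm
- fence (a point): middle of the upper edge of the fence's face: an aluminium bar along the jig's y, 240 mm long, 20 mm thick, its face at jig x = +76 mm, top 50 mm above the table; a straight stop for the cover's far edge
- post_right (a point): tip of the brass post on the jig's -y side (jig x = 40, y = -70 mm), 10 mm above the pages, 36 mm above the table. The post is 10 mm in diameter for its lower 5 mm, then tapers to 3 mm at the tip
- post_left (a point): tip of the same kind of post on the jig's +y side (jig x = 40, y = +70 mm)
- cover: loose wooden album cover, 150 x 210 x 6 mm (x, y, z), 0.11 to 0.21 kg, pale inlaid frame, flower ornament. Origin at the centre of its underside; axes parallel to the jig's when seated. Seated it lies flat on the pages, underside 26 mm above the table, 1 mm off the fence, its other three edges 3 mm beyond the pages; the posts then stand 4 mm out of it
- cover_top (a point): centre of the cover's top face. At the start the cover rests on both post tips and slopes down by 0.09 rad to the near rim of the pages; it is 11 to 21 mm short of its place in the jig's x, up to 38 mm off in y, turned up to 0.08 rad. Varnished: 1 to 3 N on an edge slides it; it drops by its own weight when both holes are over the posts, which then block further pushing
- hole_right (a point): centre of the cover's -y hole at its top face (cover x = 40, y = -70 mm), 13 mm in diameter, right through; 32 mm above the table when seated
- hole_left (a point): centre of the cover's +y hole at its top face (cover x = 40, y = +70 mm), likewise
- tape_roll: loose cardboard ring lying flat, 90 mm outside diameter, 24 mm high, at the jig's +y side, not to be disturbed; origin at the centre of its underside
- glue_jar: loose white jar, 56 mm diameter, 65 mm high, beyond the fence, not to be disturbed; origin at the centre of its underside
- stamp: loose wooden stamp 50 x 60 mm with a turned knob, 57 mm high, at the jig's -y side, not to be disturbed; origin at the centre of its underside

How it is judged (in metres and radians):
At the end, for the whole second after the job is handed in: both holes of the cover lie over their posts (centres within 3 mm), its top face at the holes is at most 2 mm above its fully seated height, it is flat within 0.02 rad and at rest (horizontal distance between hole_right and post_right below 0.003 m and horizontal distance between hole_left and post_left below 0.003 m and height (world z) of each of hole_right, hole_left below 0.034 m and angle between cover's own z axis and vertical below 0.02 rad and linear speed of cover below 0.01 m/s); the robot touches nothing.
It fails at once if the cover was lifted (its centre more than 45 mm above the table, or tipped by more than 0.2 rad) (height (world z) of cover above 0.045 m or angle between cover's own z axis and vertical above 0.2 rad).
It fails at once if the tape roll, glue jar or stamp was moved by more than 15 mm (distance of any of tape_roll, glue_jar, stamp from where it was at the start of the episode above 0.015 m).
It also fails if it takes over 51 s, if anything falls off the work surface, if the arm or the gripper's body presses on something with over 40 N, if the wrist force passes 120 N, or if a joint passes its speed limit or range.

## Working session

There is one attempt and no reset: what is moved stays moved. The work goes in short steps, Python scripts to look and compute and a tool call to move; the robot and the scene stay as the last step left them, time stands still between calls to the robot, and variables do not carry over. Pictures are saved under pics/ and viewed, at most 10 in all, crops included, and the job is handed in when it is done.

Besides the shell and the picture viewer there is one more tool, called by a JSON object that holds its "op" and its "data", one argument or row to a line. drive_tool: Moves the arm, as the interface text tells. Its arguments: {"type":"object","properties":{"offset":{"type":"array"},"turn":{"type":"array"},"hand":{"type":"array"},"newtons":{"type":"number"}},"required":["offset","turn","hand"]}

```bash
mkdir -p pics
python3 - <<'E'
from rig import *
import cv2,numpy as np
s=observe();print(s['time_s'],s['position'],s['tool_rot'])
for n in("top","scene"):
    cv2.imwrite(f'pics/{n}0.png',get_image(n));c=camera_info(n);print(n,c['fx'],c['cx'],c['cy'],np.round(c['world_to_cam'],3).tolist())
E
```

```text
0.0 [ 0.24693819 -0.49107495  0.200316  ] [[ 8.93468684e-01  4.49125363e-01 -3.45701508e-04]
 [ 4.49125382e-01 -8.93467645e-01  1.39929199e-03]
 [ 3.19584410e-04 -1.40548690e-03 -9.99998961e-01]]
top 498.6844970160386 320.5617485522596 241.13218617455445 [[-0.008, -1.0, -0.002, 0.072], [-0.992, 0.008, -0.128, 0.619], [0.128, 0.001, -0.992, 1.044], [0.0, 0.0, 0.0, 1.0]]
scene 532.457270960775 318.9067220945975 244.77560684914067 [[-0.14, 0.99, -0.02, 0.058], [0.688, 0.082, -0.721, -0.39], [-0.712, -0.115, -0.692, 1.617], [0.0, 0.0, 0.0, 1.0]]
```

View pics/top0.png

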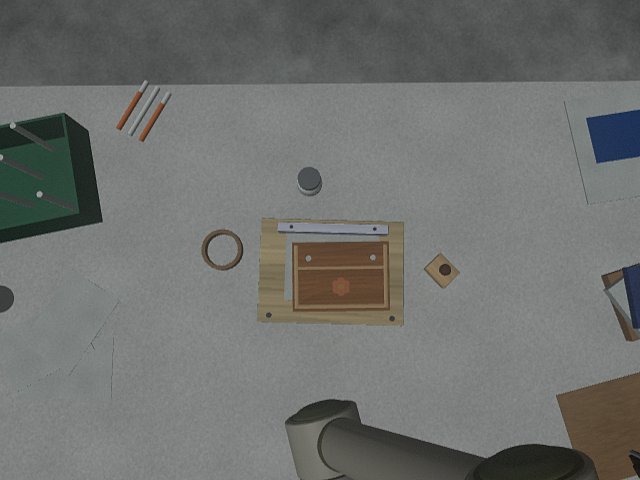

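View pics/scene0.png

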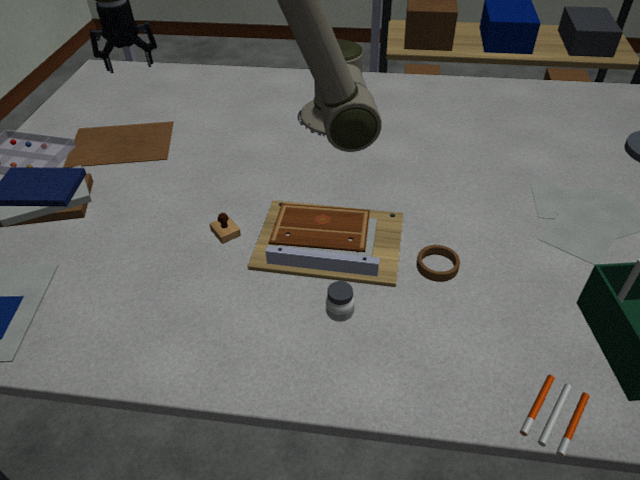

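The top view shows the jig base at px (258–404, 218–325), with the cover shifted to the right (its −y side) and holes at about (308,258) and (373,257). The tape is at (222,250), the jar at (309,180) and the stamp at (442,270). The scene view agrees with this. Next I'll measure coarsely from the top camera.

```bash
cat > h.py <<'E'
import cv2,numpy as np
from rig import *
def ray(c,px,z):
    "pixel(s) -> world xy on plane z"
    T=np.array(c['world_to_cam']);R=T[:3,:3];o=-R.T@T[:3,3]
    p=np.atleast_2d(px).astype(float)
    d=np.c_[(p[:,0]-c['cx'])/c['fx'],(p[:,1]-c['cy'])/c['fy'],np.ones(len(p))]@R
    return (o+d*((z-o[2])/d[:,2])[:,None])[:,:2]
def proj(c,P):
    T=np.array(c['world_to_cam']);q=T[:3,:3]@np.array(P)+T[:3,3];return c['fx']*q[0]/q[2]+c['cx'],c['fy']*q[1]/q[2]+c['cy']
E
python3 - <<'E'
from h import *
im=cv2.imread('pics/top0.png');c=camera_info('top')
hsv=cv2.cvtColor(im,cv2.COLOR_BGR2HSV);roi=np.zeros(im.shape[:2],np.uint8);roi[205:340,252:412]=255
wood=((hsv[...,1]>50)*255).astype(np.uint8)&roi
w=np.argwhere(wood)[:,::-1]; r=cv2.minAreaRect(ray(c,w,0.012).astype(np.float32));print('base (230x320, centre jig -5,0)',r)
cov=((hsv[...,1]>100)&(hsv[...,0]<16)).astype(np.uint8)*255&roi
cov=cv2.morphologyEx(cov,cv2.MORPH_OPEN,np.ones((3,3)))
w=np.argwhere(cov)[:,::-1];r=cv2.minAreaRect(ray(c,w,0.036).astype(np.float32));print('cover',r)
print('holes',ray(c,[[308,258],[373,257]],0.042))
print('fence bolts',ray(c,[[291,227],[375,229]],0.05))
print('hsv base,cover',hsv[300,275],hsv[290,370])
i=camera_info('wrist');print(np.round(i['world_to_cam'],3),i['fx']);s=observe();
T=np.array(i['world_to_cam']);print('cam in tool',np.array(s['tool_rot']).T@(-T[:3,:3].T@T[:3,3]-s['position']),'axes',np.round(np.array(s['tool_rot']).T@T[:3,:3].T,2))
E
```

```text
base (230x320, centre jig -5,0) ((0.5564677119255066, 0.044259414076805115), (0.31869789958000183, 0.22825154662132263), 87.9081039428711)
cover ((0.543989896774292, 0.025470875203609467), (0.18649046123027802, 0.14692744612693787), 89.53299713134766)
holes [[ 0.58242191  0.09414684]
 [ 0.58341772 -0.04628011]]
fence bolts [[ 0.6492362   0.13034763]
 [ 0.64332767 -0.05107404]]
hsv base,cover [ 22  73 129] [ 13 124  97]
[[ 0.449 -0.894 -0.002 -0.55 ]
 [-0.861 -0.433  0.267 -0.034]
 [-0.239 -0.118 -0.964  0.379]
 [ 0.     0.     0.     1.   ]] 334.5555267356056
cam in tool [ 0.06829613  0.00044251 -0.17306798] axes [[-0.   -0.96 -0.27]
 [ 1.   -0.   -0.  ]
 [ 0.   -0.27  0.96]]
```

{"op": "drive_tool", "data": {
  "offset": [
    [0.3,0,0],
    [0.3,0,0],
    [0.3,0,0],
    [0.3,0,0],
    [0.3,0,0],
    [0.3,0,0],
    [0.3,0,0],
    [0.3,0,0],
    [0.3,0,0],
    [0.3,0,0]
  ],
  "turn": [
    [0,0,-1],
    [0,0,-1],
    [0,0,-1],
    [0,0,-1],
    [0,0,-1],
    [0,0,-1],
    [0,0,-1],
    [0,0,-1],
    [0,0,-1],
    [0,0,-1]
  ],
  "hand": [1,1,1,1,1,1,1,1,1,1]
}}

```text
time_s: 1.35
position: [0.3149, -0.3984, 0.2006]
tool_rot: [[0.054, 0.999, -0.0], [0.999, -0.054, 0.001], [0.001, -0.0, -1.0]]
ft_force: [-0.2, 0.6, 0.1]
grip_width: 0.0852
gripper_force: 0.0
```

{"op": "drive_tool", "data": {
  "offset": [
    [0.9,0.6,0],
    [0.9,0.6,0],
    [0.9,0.6,0],
    [0.9,0.6,0],
    [0.9,0.6,0],
    [0.9,0.6,0],
    [0.9,0.6,0],
    [0.9,0.6,0],
    [0.9,0.6,0],
    [0,0,0]
  ],
  "turn": [
    [0,0,-0.2],
    [0,0,0],
    [0,0,0],
    [0,0,0],
    [0,0,0],
    [0,0,0],
    [0,0,0],
    [0,0,0],
    [0,0,0],
    [0,0,0]
  ],
  "hand": [1,1,1,1,1,1,1,1,1,1]
}}

```text
time_s: 2.6
position: [0.5442, -0.0816, 0.2003]
tool_rot: [[0.033, 0.999, -0.001], [0.999, -0.033, 0.001], [0.001, -0.001, -1.0]]
ft_force: [-0.4, -0.7, 0.6]
grip_width: 0.0855
gripper_force: 0.0
```

Run:
```python
from h import *
import pickle
s=observe();c=camera_info('wrist');im=get_image('wrist');cv2.imwrite('pics/w1.png',im);pickle.dump((s,c),open('w1.pkl','wb'))
print(s['time_s'],s['position'],np.round(s['tool_rot'],3),s['ft_force'])
```

```text
2.6 [ 0.54422292 -0.08155522  0.20031982] [[ 0.033  0.999 -0.001]
 [ 0.999 -0.033  0.001]
 [ 0.001 -0.001 -1.   ]] [-0.43155026 -0.70308883  0.60411061]
```

View pics/w1.png

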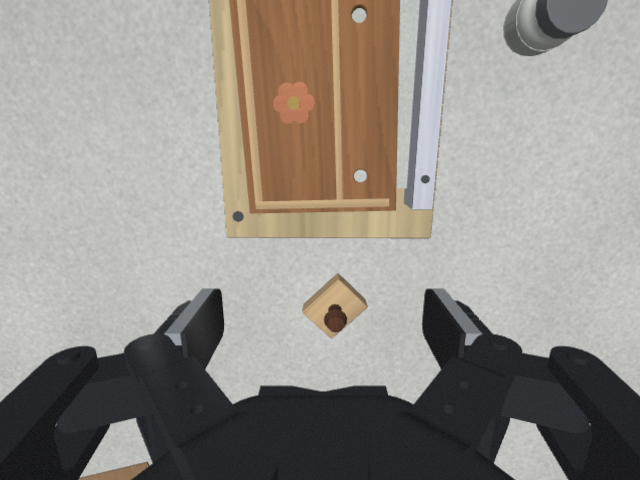

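The wrist view shows holes at (359,15) and (361,176), and the cover's −y edge at about row 212. The fence's upper edge runs from about (427,0) to (412,208), and the stamp's base is at (335,305).

Run:
```python
from h import *
import pickle
s,c=pickle.load(open('w1.pkl','rb'));im=cv2.imread('pics/w1.png');hsv=cv2.cvtColor(im,cv2.COLOR_BGR2HSV)
H=[]
for x,y in((359,15),(361,176)):
    m=(hsv[max(0,y-14):y+15,x-14:x+15,1]<60);p=np.argwhere(m).mean(0);H.append((x-14+p[1],max(0,y-14)+p[0]))
print(H);h=ray(c,H,.041);print('holes',h,np.linalg.norm(h[0]-h[1]))
g=cv2.cvtColor(im,cv2.COLOR_BGR2GRAY).astype(int)
E=[]
for r in range(5,200,8):   # fence edge: strongest dark->bright step
    row=g[r,400:440];d=row[2:]-row[:-2];E.append((401+np.argmax(d),r))
f=ray(c,E,.05);vx,vy,x0,y0=cv2.fitLine(f.astype(np.float32),cv2.DIST_HUBER,0,.01,.01).ravel()
v=np.array([vx,vy])*np.sign(vy);yaw=np.arctan2(-v[0],v[1]);print('fence yaw',yaw)
y=v;x=np.array([v[1],-v[0]])
B=[]
for r in(): pass
base=((hsv[...,1]>50)).astype(np.uint8)*255;base[245:]=0
# base -y edge (jig y=-160): lowest wood row per column
L=np.array([(u,np.where(base[:,u])[0].max()) for u in range(245,425,6)]);b=ray(c,L,.012)
oy=np.median(b@y)+.160; ox=np.median(f@x)-.076
# fence end
print('origin world',ox*x+oy*y)
O=ox*x+oy*y
hm=h.mean(0);d=(h[0]-h[1])/np.linalg.norm(h[0]-h[1]);cy=np.arctan2(-d[0],d[1])
J=lambda p:np.c_[(p-O)@x,(p-O)@y]
print('holes in jig',J(h),'cover yaw rel',cy-yaw)
print('cover corner -y',J(ray(c,[[250,213],[395,210]],.035)),'TCP jig',J(np.array(s['position'])[None,:2]), 'tool x yaw',np.degrees(np.arctan2(*np.array(s['tool_rot'])[[1,0],0])),'jig',np.degrees(yaw))
print('stamp',J(ray(c,[[335,338],[303,307],[368,303]],.02)))
```

```text
[(np.float64(358.7816091954023), np.float64(14.793103448275861)), (np.float64(360.04255319148933), np.float64(175.47517730496455))]
holes [[ 0.58222241  0.0936161 ]
 [ 0.58278978 -0.04471763]] 0.13833488654081905
fence yaw -0.036972716
origin world [0.56131238 0.04547624]
holes in jig [[ 0.01911628  0.04887988]
 [ 0.02479667 -0.08933833]] cover yaw rel 0.041074102271755765
cover corner -y [[-0.08654806 -0.12841166]
 [ 0.06248759 -0.12472265]] TCP jig [[-0.01238216 -0.12757635]] tool x yaw 88.09226260095242 jig -2.1183805
stamp [[ 0.0035179  -0.28311912]
 [-0.03424354 -0.24247083]
 [ 0.04114926 -0.23705746]]
```

{"op": "drive_tool", "data": {
  "offset": [
    [-0.7,-0.15,0],
    [0,0,0.7],
    [0,0,0.7],
    [0,0,0.7],
    [0,0,0.7],
    [0,0,0.7],
    [0,0,0.7],
    [0,0,0.4],
    [0,0,0.15],
    [0,0,0]
  ],
  "turn": [
    [0,0,0],
    [0,0,0],
    [0,0,0],
    [0,0,0],
    [0,0,0],
    [0,0,0],
    [0,0,0],
    [0,0,0],
    [0,0,0],
    [0,0,0]
  ],
  "hand": [1,1,1,1,1,1,1,1,1,1]
}}

```text
time_s: 3.9
position: [0.5362, -0.112, 0.0111]
tool_rot: [[0.038, 0.999, -0.0], [0.999, -0.038, -0.0], [-0.0, -0.0, -1.0]]
ft_force: [0.6, 0.2, 0.5]
grip_width: 0.0856
gripper_force: 0.0
```

```bash
cat >> h.py <<'E'
O=np.array([.5613,.0452]);a=-.037;X=np.array([np.cos(a),np.sin(a)]);Y=np.array([-X[1],X[0]])
J=lambda p:np.round(1000*np.c_[(np.atleast_2d(p)[:,:2]-O)@X,(np.atleast_2d(p)[:,:2]-O)@Y],1)
E
python3 - <<'E'
from h import *
s=observe();c=camera_info('wrist');im=get_image('wrist');cv2.imwrite('pics/w2.png',im)
print(s['time_s'],s['position'],J(s['position']),s['ft_force'])
E
```

```text
3.9 [ 0.53619444 -0.11201809  0.01107141] [[ -19.3 -158. ]] [0.55348131 0.23315532 0.5163976 ]
```

View pics/w2.png

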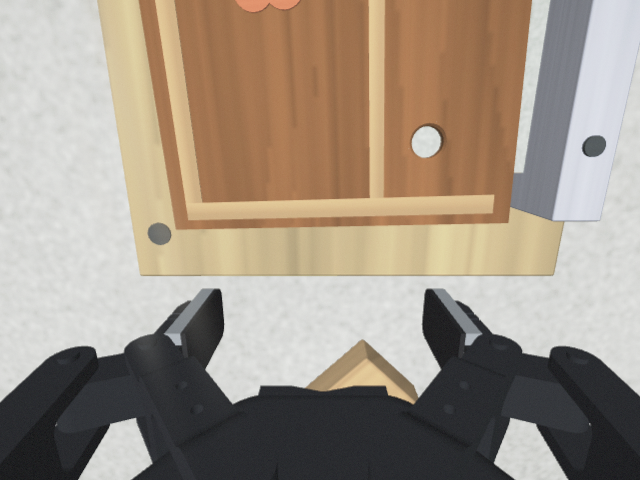

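{"op": "drive_tool", "data": {
  "offset": [
    [0.2,0,0],
    [0.2,0,0],
    [0.1,0,0],
    [0.1,0,0],
    [0.1,0,0],
    [0.08,0,0],
    [0.06,0,0],
    [0.06,0,0],
    [0,0,0],
    [0,0,0]
  ],
  "turn": [
    [0,0,0],
    [0,0,0],
    [0,0,0],
    [0,0,0],
    [0,0,0],
    [0,0,0],
    [0,0,0],
    [0,0,0],
    [0,0,0],
    [0,0,0]
  ],
  "hand": [1,1,1,1,1,1,1,1,1,1]
}}

```text
time_s: 5.2
position: [0.5377, -0.0756, 0.0109]
tool_rot: [[0.037, 0.999, 0.0], [0.999, -0.037, -0.0], [-0.0, 0.0, -1.0]]
ft_force: [0.7, -0.1, -0.4]
grip_width: 0.0855
gripper_force: 0.0
```

Run:
```python
from h import *
s=observe();c=camera_info('wrist');im=get_image('wrist');cv2.imwrite('pics/w3.png',im)
print(s['time_s'],s['position'],J(s['position']),s['ft_force'])
```

```text
5.2 [ 0.53773954 -0.0755642   0.01092266] [[ -19.1 -121.6]] [ 0.72513731 -0.0541468  -0.35012689]
```

View pics/w3.png

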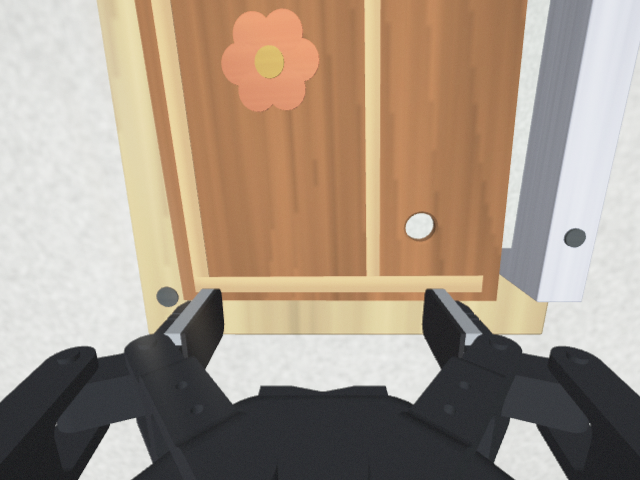

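The cover has squared up against the fingers: its edge is level at row 300 and the right hole is at (420,226). I'll measure that hole and the flower centre at (269,62).

```bash
cat >> h.py <<'E'
def hole(im,x,y,r=18):
    m=cv2.cvtColor(im,cv2.COLOR_BGR2HSV)[y-r:y+r+1,x-r:x+r+1,1]<60;p=np.argwhere(m).mean(0);return x-r+p[1],y-r+p[0]
E
python3 - <<'E'
from h import *
im=cv2.imread('pics/w3.png');c=camera_info('wrist')
p=hole(im,420,226);print(p,'hole jig',J(ray(c,[p],.041)),'edge',J(ray(c,[[215,300],[330,300],[420,300],[495,301]],.036)),'cover top far edge',J(ray(c,[[500,250],[524,30]],.044)))
print('fence ref',J(ray(c,[[537,301]],.05)),'(76,-120)')
E
```

```text
(np.float64(419.19965576592085), np.float64(225.4922547332186)) hole jig [[ 24.2 -88.5]] edge [[ -70.3 -126.8]
 [ -14.7 -126.8]
 [  28.9 -126.8]
 [  65.3 -127.3]] cover top far edge [[ 59.6 -98.8]
 [ 56.5 -13.3]]
fence ref [[  75.8 -120.4]] (76,-120)
```

Run:
```python
from h import *
c=camera_info('wrist')
for z in(.024,.03,.045): print(z,J(ray(c,[[220,290],[426,290],[183,345],[220,325]],z)).tolist())
for y in(-11,0,11): print(y,[np.round(proj(c,list(O+X*(-19.1-43)/1000+Y*(-121.6+y)/1000)+[z])) for z in(.024,.034,.05)])
```

```text
0.024 [[-71.5, -127.0], [35.4, -127.0], [-94.3, -159.5], [-73.2, -147.3]]
0.03 [[-69.5, -124.2], [33.4, -124.2], [-91.5, -155.6], [-71.1, -143.8]]
0.045 [[-64.5, -117.4], [28.4, -117.4], [-84.3, -145.7], [-65.9, -135.1]]
-11 [array([239., 300.]), array([234., 309.]), array([225., 326.])]
0 [array([237., 280.]), array([232., 288.]), array([223., 304.])]
11 [array([236., 260.]), array([231., 267.]), array([221., 280.])]
```

Run:
```python
import cv2
im=cv2.imread('pics/w3.png')[250:400,120:520];cv2.imwrite('pics/w3c.png',cv2.resize(im,(800,300),interpolation=cv2.INTER_CUBIC))
```

```text
(no output)
```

View pics/w3c.png

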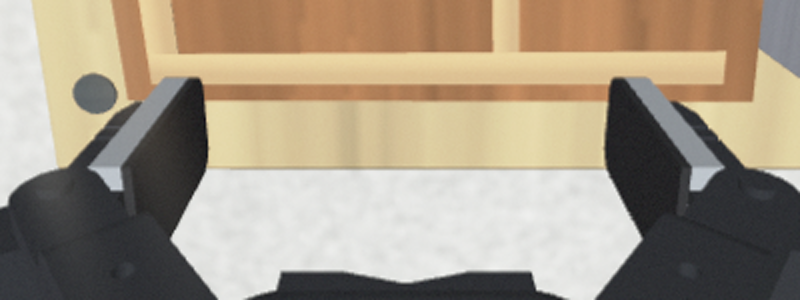

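Run:
```python
from h import *
im=get_image('scene');cv2.imwrite('pics/s1.png',im);c=camera_info('scene');s=observe()
for k in(-43,43): print([np.round(proj(c,list(O+X*(-19.1+k)/1000+Y*(-121.6)/1000)+[z])) for z in(.024,.05)])
cv2.imwrite('pics/s1c.png',cv2.resize(im[160:300,200:420],(792,504),interpolation=cv2.INTER_CUBIC))
```

```text
[array([283., 214.]), array([282., 205.])]
[array([274., 238.]), array([273., 230.])]
```

View pics/s1c.png

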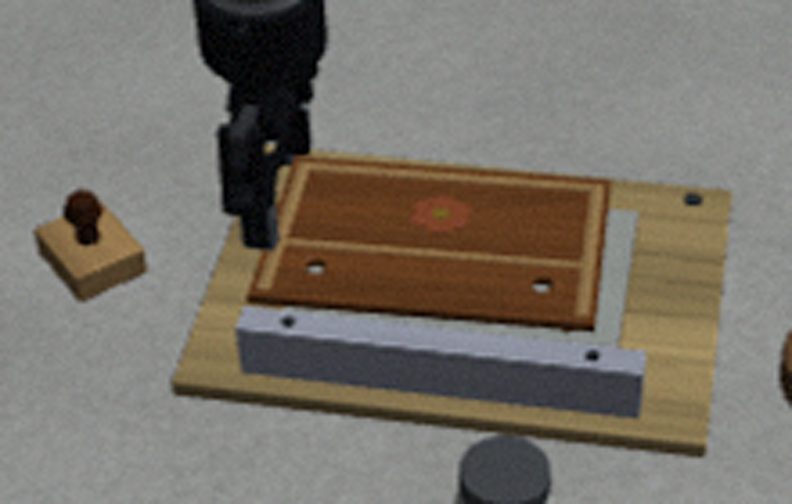

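The far fingertip is at about px (272,229) in the scene view. That puts it near z = 0.05, well above where I expected it, so the open tips are passing over the cover rather than pushing it. I'll back off, shut the fingers so the TCP is the tip, and check the height.

{"op": "drive_tool", "data": {
  "offset": [
    [-0.4,0,0],
    [-0.4,0,0],
    [0,0,-0.3],
    [0,0,0],
    [0,0,0],
    [0,0,0],
    [0,0,0],
    [0,0,0],
    [0,0,0],
    [0,0,0]
  ],
  "turn": [
    [0,0,0],
    [0,0,0],
    [0,0,0],
    [0,0,0],
    [0,0,0],
    [0,0,0],
    [0,0,0],
    [0,0,0],
    [0,0,0],
    [0,0,0]
  ],
  "hand": [1,1,1,0,0,0,0,0,0,0],
  "newtons": 20
}}

```text
time_s: 6.55
position: [0.5365, -0.1075, 0.0229]
tool_rot: [[0.037, 0.999, -0.0], [0.999, -0.037, 0.0], [0.0, -0.0, -1.0]]
ft_force: [0.2, -0.9, 0.3]
grip_width: 0.0001
gripper_force: 0.0
```

Run:
```python
from h import *
s=observe();im=get_image('wrist');c=camera_info('wrist');im2=get_image('scene');cs=camera_info('scene')
cv2.imwrite('pics/w4.png',im)
p=s['position'];print(p,J(p),s['grip_width'],s['ft_force'])
for n,k in(('w',c),('s',cs)): print(n,[np.round(proj(k,list(p[:2])+[z])) for z in(p[2],p[2]+.02,p[2]+.04)])
a=im[200:440,200:440];b=im2[190:260,235:305]
cv2.imwrite('pics/ws4.png',np.hstack([cv2.resize(a,(390,390),interpolation=cv2.INTER_CUBIC),cv2.resize(b,(390,390),interpolation=cv2.INTER_CUBIC)]))
```

```text
[ 0.53652557 -0.10749089  0.02290262] [[ -19.1 -153.5]] 5.547685421583628e-05 [ 0.24712879 -0.86171502  0.3343615 ]
w [array([321., 271.]), array([321., 286.]), array([321., 304.])]
s [array([265., 225.]), array([264., 218.]), array([264., 211.])]
```

View pics/ws4.png

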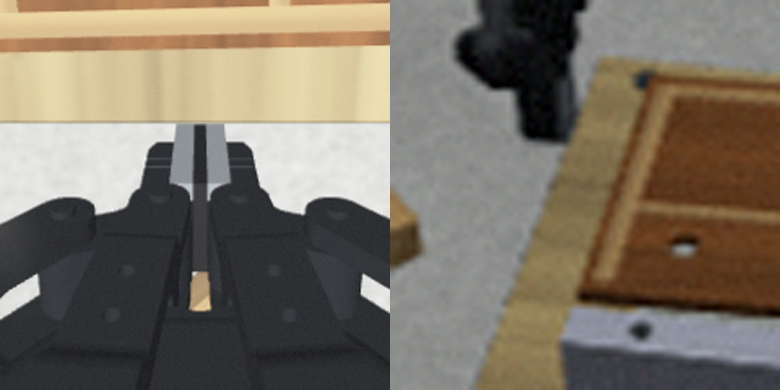

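{"op": "drive_tool", "data": {
  "offset": [
    [0.15,0,0.2],
    [0,0,0.1],
    [0,0,0.03],
    [0,0,0.02],
    [0,0,0],
    [0,0,0],
    [0,0,0],
    [0,0,0],
    [0,0,0],
    [0,0,0]
  ],
  "turn": [
    [0,0,0],
    [0,0,0],
    [0,0,0],
    [0,0,0],
    [0,0,0],
    [0,0,0],
    [0,0,0],
    [0,0,0],
    [0,0,0],
    [0,0,0]
  ],
  "hand": [0,0,0,0,0,0,0,0,0,0]
}}

```text
time_s: 7.9
position: [0.5368, -0.1015, 0.0089]
tool_rot: [[0.037, 0.999, 0.0], [0.999, -0.037, 0.0], [0.0, 0.0, -1.0]]
ft_force: [0.1, -0.3, 0.0]
grip_width: 0.0001
gripper_force: 0.0
```

There's no contact at TCP z = 0.009 over the 12 mm base, so the true tips sit above the reported TCP. I'll go down carefully.

{"op": "drive_tool", "data": {
  "offset": [
    [0,0,0.07],
    [0,0,0.07],
    [0,0,0.05],
    [0,0,0.03],
    [0,0,0],
    [0,0,0],
    [0,0,0],
    [0,0,0],
    [0,0,0],
    [0,0,0]
  ],
  "turn": [
    [0,0,0],
    [0,0,0],
    [0,0,0],
    [0,0,0],
    [0,0,0],
    [0,0,0],
    [0,0,0],
    [0,0,0],
    [0,0,0],
    [0,0,0]
  ],
  "hand": [0,0,0,0,0,0,0,0,0,0]
}}

```text
time_s: 9.15
position: [0.5368, -0.1015, 0.0002]
tool_rot: [[0.037, 0.999, 0.0], [0.999, -0.037, 0.0], [0.0, 0.0, -1.0]]
ft_force: [-0.9, 0.9, 0.5]
grip_width: -0.0001
gripper_force: 0.0
```

{"op": "drive_tool", "data": {
  "offset": [
    [0,0,0.05],
    [0,0,0.05],
    [0,0,0],
    [0,0,0],
    [0,0,0],
    [0,0,0],
    [0,0,0],
    [0,0,0],
    [0,0,0],
    [0,0,0]
  ],
  "turn": [
    [0,0,0],
    [0,0,0],
    [0,0,0],
    [0,0,0],
    [0,0,0],
    [0,0,0],
    [0,0,0],
    [0,0,0],
    [0,0,0],
    [0,0,0]
  ],
  "hand": [0,0,0,0,0,0,0,0,0,0]
}}

```text
time_s: 10.4
position: [0.5368, -0.1015, -0.0039]
tool_rot: [[0.037, 0.999, 0.0], [0.999, -0.037, 0.0], [0.0, 0.0, -1.0]]
ft_force: [-0.1, -0.9, -0.1]
grip_width: -0.0004
gripper_force: 0.0
```

Run:
```python
from h import *
s=observe();im=get_image('scene');c=camera_info('scene');p=s['position']
print(p,J(p),s['ft_force'])
for z in(.012,.02,.028,.036,.05): print(z,np.round(proj(c,list(p[:2])+[z]),1))
g=cv2.cvtColor(im,cv2.COLOR_BGR2GRAY);u=int(round(proj(c,list(p[:2])+[.03])[0]))
for k in(-4,-2,0,2): print(u+k,g[205:245,u+k].tolist())
```

```text
[ 0.53677476 -0.10149692 -0.00387283] [[ -19.1 -147.5]] [-0.1095196  -0.91852092 -0.08617537]
0.012 [268.1 228.5]
0.02 [267.8 225.9]
0.028 [267.5 223.3]
0.036 [267.2 220.7]
0.05 [266.7 216.1]
263 [31, 39, 17, 14, 16, 17, 14, 11, 13, 9, 3, 9, 0, 0, 5, 1, 6, 0, 8, 100, 116, 108, 105, 119, 121, 110, 117, 111, 108, 117, 124, 123, 128, 123, 121, 123, 119, 116, 113, 118]
265 [3, 10, 9, 16, 15, 16, 15, 8, 13, 11, 15, 10, 8, 10, 17, 12, 14, 10, 0, 58, 96, 105, 109, 110, 118, 116, 116, 114, 111, 114, 123, 125, 129, 126, 121, 121, 118, 117, 113, 120]
267 [2, 7, 10, 12, 8, 11, 12, 14, 6, 15, 10, 14, 14, 12, 17, 10, 9, 0, 2, 43, 100, 114, 111, 113, 119, 114, 116, 115, 112, 116, 115, 120, 126, 127, 124, 120, 120, 116, 119, 111]
269 [8, 10, 8, 12, 5, 15, 7, 16, 39, 48, 44, 47, 36, 39, 43, 37, 38, 35, 35, 37, 96, 110, 108, 112, 117, 114, 113, 116, 115, 115, 118, 123, 121, 111, 94, 89, 73, 42, 28, 83]
```

{"op": "drive_tool", "data": {
  "offset": [
    [0,0,0.05],
    [0,0,0.05],
    [0,0,0],
    [0,0,0],
    [0,0,0],
    [0,0,0],
    [0,0,0],
    [0,0,0],
    [0,0,0],
    [0,0,0]
  ],
  "turn": [
    [0,0,0],
    [0,0,0],
    [0,0,0],
    [0,0,0],
    [0,0,0],
    [0,0,0],
    [0,0,0],
    [0,0,0],
    [0,0,0],
    [0,0,0]
  ],
  "hand": [0,0,0,0,0,0,0,0,0,0]
}}

```text
time_s: 11.7
position: [0.5368, -0.1015, -0.0079]
tool_rot: [[0.037, 0.999, -0.0], [0.999, -0.037, 0.0], [0.0, -0.0, -1.0]]
ft_force: [0.3, -0.1, 1.2]
grip_width: 0.0002
gripper_force: 0.0
```

{"op": "drive_tool", "data": {
  "offset": [
    [0,0,0.05],
    [0,0,0.05],
    [0,0,0],
    [0,0,0],
    [0,0,0],
    [0,0,0],
    [0,0,0],
    [0,0,0],
    [0,0,0],
    [0,0,0]
  ],
  "turn": [
    [0,0,0],
    [0,0,0],
    [0,0,0],
    [0,0,0],
    [0,0,0],
    [0,0,0],
    [0,0,0],
    [0,0,0],
    [0,0,0],
    [0,0,0]
  ],
  "hand": [0,0,0,0,0,0,0,0,0,0]
}}

```text
time_s: 12.95
position: [0.5368, -0.1015, -0.0119]
tool_rot: [[0.037, 0.999, 0.0], [0.999, -0.037, -0.0], [-0.0, 0.0, -1.0]]
ft_force: [0.4, -0.2, 0.3]
grip_width: 0.0
gripper_force: 0.0
```

{"op": "drive_tool", "data": {
  "offset": [
    [0.1,0,0],
    [0.08,0,0],
    [0.08,0,0],
    [0.08,0,0],
    [0.08,0,0],
    [0.08,0,0],
    [0.07,0,0],
    [0.07,0,0],
    [0,0,0],
    [0,0,0]
  ],
  "turn": [
    [0,0,0],
    [0,0,0],
    [0,0,0],
    [0,0,0],
    [0,0,0],
    [0,0,0],
    [0,0,0],
    [0,0,0],
    [0,0,0],
    [0,0,0]
  ],
  "hand": [0,0,0,0,0,0,0,0,0,0]
}}

```text
time_s: 14.2
position: [0.5377, -0.0759, -0.0119]
tool_rot: [[0.037, 0.999, -0.0], [0.999, -0.037, 0.0], [0.0, -0.0, -1.0]]
ft_force: [-0.1, -0.2, -0.2]
grip_width: 0.0001
gripper_force: 0.0
```

```bash
cat >> h.py <<'E'
def holes_top(im,c,z=.041):
    "bright unsaturated round blobs inside the brown cover, top camera"
    h=cv2.cvtColor(im,cv2.COLOR_BGR2HSV);m=((h[...,1]<60)&(h[...,2]>110)).astype(np.uint8);m[:232]=0;m[300:]=0
    n,l,st,ce=cv2.connectedComponentsWithStats(m[:,:]);r=[ce[i] for i in range(1,n) if 8<=st[i,4]<80 and 280<ce[i][0]<395]
    return np.array(r)
E
python3 - <<'E'
from h import *
s=observe();im=get_image('top');c=camera_info('top');cv2.imwrite('pics/t5.png',im);print(J(s['position']),s['ft_force'])
for n in('top0','t5'):
    r=holes_top(cv2.imread(f'pics/{n}.png'),c);print(n,r.round(1).tolist(),J(ray(c,r,.041)).tolist() if len(r) else 0)
w=get_image('wrist');cw=camera_info('wrist');cv2.imwrite('pics/w5.png',w)
h=cv2.cvtColor(w,cv2.COLOR_BGR2HSV);m=((h[...,1]<60)&(h[...,2]>110)).astype(np.uint8)
n,l,st,ce=cv2.connectedComponentsWithStats(m)
for i in range(1,n):
    if 200<st[i,4]<2500: print('w',st[i],ce[i].round(1),J(ray(cw,[ce[i]],.041)))
E
```

```text
[[ -19.1 -121.9]] [-0.07658378 -0.22721983 -0.20736159]
top0 [[372.6, 257.1], [308.0, 258.0]] [[25.4, -89.8], [19.4, 49.7]]
t5 [[363.4, 257.3], [299.8, 260.3], [284.2, 290.8], [378.9, 294.9], [364.7, 298.2]] [[24.4, -70.0], [13.9, 67.3], [-52.7, 98.5], [-55.5, -104.6], [-63.5, -74.2]]
w [420 175  34  34 884] [436.6 191.9] [[ 22.7 -71. ]]
w [327 287  15  37 399] [333.1 301.9] [[ -14.1 -114.3]]
w [304 288  15  36 383] [312.2 302.4] [[ -22.3 -114.5]]
w [134 305  24  23 306] [142.7 316.7] [[ -90.  -120.8]]
w [316 367  14  25 294] [322.6 379.5] [[ -18.2 -150.2]]
w [196 368  29  31 404] [210.1 382.7] [[ -65.9 -151.9]]
w [422 368  28  30 397] [435.2 382.7] [[  29.5 -151.8]]
w [106 425  13  32 209] [111.8 438.7] [[-112.6 -181.4]]
w [522 425  16  32 273] [529.1 440.6] [[  74.3 -182.4]]
```

The push works: the holes are now at right (24,−70) and left (14,67). The cover's centre is at y ≈ −4.4 mm and yaw is +0.076. Pushing next near the near corner will turn it clockwise and move it the last few mm in y.

{"op": "drive_tool", "data": {
  "offset": [
    [-0.25,0,0],
    [0,-0.7,0],
    [0,-0.7,0],
    [0,0,0.07],
    [0.12,0,0],
    [0.08,0,0],
    [0.06,0,0],
    [0.05,0,0],
    [0.04,0,0],
    [0,0,0]
  ],
  "turn": [
    [0,0,0],
    [0,0,0],
    [0,0,0],
    [0,0,0],
    [0,0,0],
    [0,0,0],
    [0,0,0],
    [0,0,0],
    [0,0,0],
    [0,0,0]
  ],
  "hand": [0,0,0,0,0,0,0,0,0,0]
}}

```text
time_s: 15.55
position: [0.4819, -0.0697, -0.0147]
tool_rot: [[0.037, 0.999, 0.0], [0.999, -0.037, 0.0], [0.0, 0.0, -1.0]]
ft_force: [0.2, -0.1, 0.4]
grip_width: 0.0003
gripper_force: 0.0
```

```bash
cat > m.py <<'E'
from h import *
import sys
z=float(sys.argv[1]) if len(sys.argv)>1 else .041
s=observe();im=get_image('top');c=camera_info('top');cv2.imwrite('pics/tlast.png',im)
print(s['time_s'],'tcp',J(s['position']),s['position'][2],np.round(s['ft_force'],1))
r=J(ray(c,holes_top(im,c),z));print('candidates',r.tolist())
r=[q for q in r if q[0]>5];R=min(r,key=lambda q:abs(q[1]+70));L=min(r,key=lambda q:abs(q[1]-70))
yaw=(R[0]-L[0])/(L[1]-R[1]);m=(R+L)/2;print('R',R,'L',L,'yaw',yaw,'mid err',m-[40,0],'centre',m-40*np.array([1,yaw]))
E
python3 m.py
```

```text
15.55 tcp [[ -75.1 -117.8]] -0.014668543868268782 [ 0.2 -0.1  0.4]
candidates [[23.2, -65.9], [15.7, 73.2]]
R [ 23.2 -65.9] L [15.7 73.2] yaw 0.05391804457225017 mid err [-20.55   3.65] centre [-20.55         1.49327822]
```

{"op": "drive_tool", "data": {
  "offset": [
    [-0.5,0,0],
    [0,0,-0.8],
    [0,0,-0.8],
    [0,0,-0.8],
    [0.86,-0.4,0],
    [0.86,-0.4,0],
    [0.86,-0.4,0],
    [0.86,-0.4,0],
    [0,0,0],
    [0,0,0]
  ],
  "turn": [
    [0,0,0],
    [0,0,0],
    [0,0,0],
    [0,0,0],
    [0,0,0],
    [0,0,0],
    [0,0,0],
    [0,0,0],
    [0,0,1],
    [0,0,1]
  ],
  "hand": [0,0,0,0,0,0,0,0.6,0.6,0.6]
}}

```text
time_s: 16.85
position: [0.4221, 0.0504, 0.0815]
tool_rot: [[0.246, 0.969, 0.0], [0.969, -0.246, -0.0], [0.0, 0.0, -1.0]]
ft_force: [0.8, -0.0, -0.9]
grip_width: 0.0512
gripper_force: 0.0
```

{"op": "drive_tool", "data": {
  "offset": [
    [0,0,0],
    [0,0,0],
    [0,0,0],
    [0,0,0],
    [0,0,0],
    [0,0,0],
    [0,0,0],
    [0,0,0],
    [0,0,0],
    [0,0,0]
  ],
  "turn": [
    [0,0,1],
    [0,0,1],
    [0,0,1],
    [0,0,1],
    [0,0,1],
    [0,0,1],
    [0,0,1],
    [0,0,1],
    [0,0,1],
    [0,0,1]
  ],
  "hand": [0.6,0.6,0.6,0.6,0.6,0.6,0.6,0.6,0.6,0.6]
}}

```text
time_s: 18.1
position: [0.4223, 0.05, 0.0814]
tool_rot: [[0.963, 0.27, 0.0], [0.27, -0.963, 0.0], [0.0, 0.0, -1.0]]
ft_force: [-0.5, -0.9, -0.3]
grip_width: 0.051
gripper_force: 0.0
```

{"op": "drive_tool", "data": {
  "offset": [
    [0,0,0],
    [0,0,0],
    [0,0,0],
    [0,0,0.7],
    [0,0,0.7],
    [0,0,0.6],
    [0,0,0.2],
    [0,0,0],
    [0,0,0],
    [0,0,0]
  ],
  "turn": [
    [0,0,1],
    [0,0,1],
    [0,0,1],
    [0,0,0],
    [0,0,0],
    [0,0,0],
    [0,0,0],
    [0,0,0],
    [0,0,0],
    [0,0,0]
  ],
  "hand": [0.6,0.6,0.6,0.6,0.6,0.6,0.6,0.6,0.6,0.6]
}}

```text
time_s: 19.35
position: [0.4227, 0.05, -0.006]
tool_rot: [[0.999, -0.037, 0.001], [-0.037, -0.999, -0.0], [0.001, 0.0, -1.0]]
ft_force: [-0.3, -0.5, -0.1]
grip_width: 0.0514
gripper_force: 0.0
```

```bash
python3 m.py
python3 - <<'E'
from h import *
s=observe();c=camera_info('wrist');cv2.imwrite('pics/w6.png',get_image('wrist'));print(s['q'],s['grip_width'])
E
```

```text
19.35 tcp [[-138.7   -0.3]] -0.006036611289080562 [-0.3 -0.5 -0.1]
candidates [[23.2, -65.9], [15.5, 73.4]]
R [ 23.2 -65.9] L [15.5 73.4] yaw 0.05527638190954773 mid err [-20.65   3.75] centre [-20.65         1.53894472]
[-9.28116235e+00  2.70637400e+01  1.09875842e+02  5.62369321e-04
  4.29936041e+01  8.28275783e+01] 0.050901750393923646
```

View pics/w6.png

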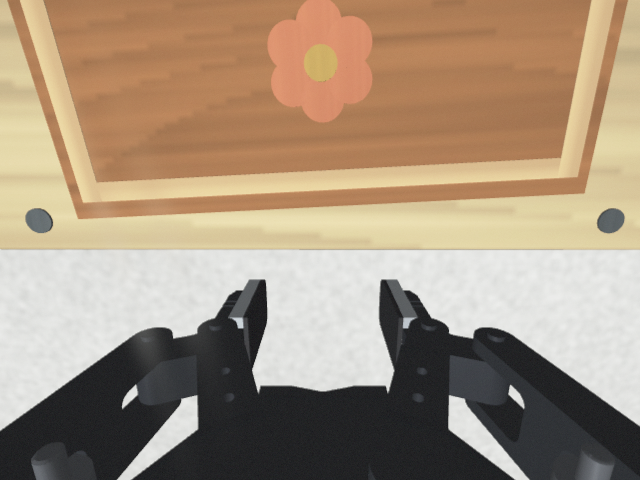

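The view shows the cover's near edge tilted, with its left end nearer the robot. The tips are at row 280, about 4 mm farther back than when shut. I'll lower the hand a little and push with both fingers to square the cover.

{"op": "drive_tool", "data": {
  "offset": [
    [0,0,0.2],
    [0.2,0,0.1],
    [0.2,0,0],
    [0.1,0,0],
    [0.1,0,0],
    [0.1,0,0],
    [0.1,0,0],
    [0.1,0,0],
    [0,0,0],
    [0,0,0]
  ],
  "turn": [
    [0,0,0],
    [0,0,0],
    [0,0,0],
    [0,0,0],
    [0,0,0],
    [0,0,0],
    [0,0,0],
    [0,0,0],
    [0,0,0],
    [0,0,0]
  ],
  "hand": [0.6,0.6,0.6,0.6,0.6,0.6,0.6,0.6,0.6,0.6]
}}

```text
time_s: 20.7
position: [0.4582, 0.0487, -0.0187]
tool_rot: [[0.999, -0.037, -0.0], [-0.037, -0.999, 0.0], [-0.0, -0.0, -1.0]]
ft_force: [-0.5, 0.4, 0.4]
grip_width: 0.0509
gripper_force: 0.0
```

```bash
python3 m.py
```

```text
20.7 tcp [[-103.2   -0.3]] -0.018705674825989976 [-0.5  0.4  0.4]
candidates [[23.5, 70.8], [27.2, -68.4]]
R [ 27.2 -68.4] L [23.5 70.8] yaw 0.02658045977011494 mid err [-14.65   1.2 ] centre [-14.65         0.13678161]
```

{"op": "drive_tool", "data": {
  "offset": [
    [0.04,0,0],
    [0.04,0,0],
    [0.04,0,0],
    [0.03,0,0],
    [0.02,0,0],
    [0,0,0],
    [0,0,0],
    [0,0,0],
    [0,0,0],
    [0,0,0]
  ],
  "turn": [
    [0,0,0],
    [0,0,0],
    [0,0,0],
    [0,0,0],
    [0,0,0],
    [0,0,0],
    [0,0,0],
    [0,0,0],
    [0,0,0],
    [0,0,0]
  ],
  "hand": [0.6,0.6,0.6,0.6,0.6,0.6,0.6,0.6,0.6,0.6]
}}

```text
time_s: 22.0
position: [0.4651, 0.0485, -0.0187]
tool_rot: [[0.999, -0.037, 0.0], [-0.037, -0.999, 0.0], [0.0, -0.0, -1.0]]
ft_force: [0.6, 0.2, 0.4]
grip_width: 0.051
gripper_force: 0.0
```

```bash
python3 m.py
```

```text
22.0 tcp [[-96.3  -0.3]] -0.018661278944753286 [0.6 0.2 0.4]
candidates [[29.5, 68.5], [30.3, -70.9]]
R [ 30.3 -70.9] L [29.5 68.5] yaw 0.0057388809182209516 mid err [-10.1  -1.2] centre [-10.1         -1.42955524]
```

{"op": "drive_tool", "data": {
  "offset": [
    [0.04,0,0],
    [0.04,0,0],
    [0.03,0,0],
    [0.03,0,0],
    [0.03,0,0],
    [0.03,0,0],
    [0.02,0,0],
    [0.02,0,0],
    [0,0,0],
    [0,0,0]
  ],
  "turn": [
    [0,0,0],
    [0,0,0],
    [0,0,0],
    [0,0,0],
    [0,0,0],
    [0,0,0],
    [0,0,0],
    [0,0,0],
    [0,0,0],
    [0,0,0]
  ],
  "hand": [0.6,0.6,0.6,0.6,0.6,0.6,0.6,0.6,0.6,0.6]
}}

```text
time_s: 23.3
position: [0.4746, 0.0481, -0.0187]
tool_rot: [[0.999, -0.037, -0.0], [-0.037, -0.999, 0.0], [-0.0, -0.0, -1.0]]
ft_force: [1.0, -0.2, -1.0]
grip_width: 0.0513
gripper_force: 0.0
```

```bash
python3 m.py .036
python3 - <<'E'
from h import *
c=camera_info('scene');im=get_image('scene')
for k in(-70,70): print('post px',[np.round(proj(c,list(O+X*.04+Y*k/1000)+[z]),1) for z in(.032,.042)])
cv2.imwrite('pics/s7.png',im);cv2.imwrite('pics/s7c.png',cv2.resize(im[195:285,250:400],(800,480),interpolation=cv2.INTER_CUBIC))
E
```

```text
23.3 tcp [[-86.8  -0.3]] -0.01868559525832541 [ 1.  -0.2 -1. ]
post px [array([295. , 243.1]), array([294.8, 239.8])]
post px [array([358.3, 250.1]), array([358.4, 246.8])]Traceback (most recent call last):
  File "m.py", line 6, in <module>
    r=J(ray(c,holes_top(im,c),z));print('candidates',r.tolist())
        ~~~^^^^^^^^^^^^^^^^^^^^^
  File "h.py", line 7, in ray
    d=np.c_[(p[:,0]-c['cx'])/c['fx'],(p[:,1]-c['cy'])/c['fy'],np.ones(len(p))]@R
             ~^^^^^
IndexError: index 0 is out of bounds for axis 1 with size 0
```

View pics/s7c.png

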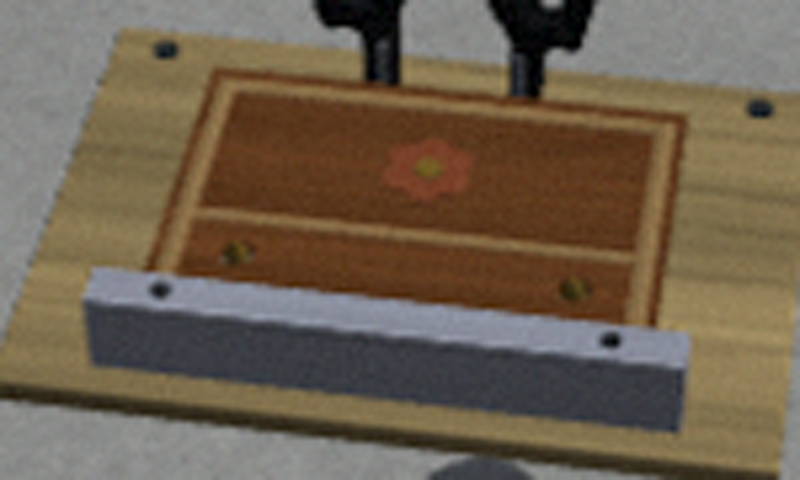

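The brass posts show in both holes and the cover has dropped. A small confirming nudge should be blocked by the posts.

{"op": "drive_tool", "data": {
  "offset": [
    [0.02,0,0],
    [0.02,0,0],
    [0.02,0,0],
    [0,0,0],
    [0,0,0],
    [0,0,0],
    [0,0,0],
    [0,0,0],
    [0,0,0],
    [0,0,0]
  ],
  "turn": [
    [0,0,0],
    [0,0,0],
    [0,0,0],
    [0,0,0],
    [0,0,0],
    [0,0,0],
    [0,0,0],
    [0,0,0],
    [0,0,0],
    [0,0,0]
  ],
  "hand": [0.6,0.6,0.6,0.6,0.6,0.6,0.6,0.6,0.6,0.6]
}}

```text
time_s: 24.65
position: [0.4752, 0.0482, -0.019]
tool_rot: [[0.999, -0.037, -0.004], [-0.037, -0.999, 0.0], [-0.004, -0.0, -1.0]]
ft_force: [-6.2, -0.5, 2.0]
grip_width: 0.0511
gripper_force: 3.4
```

{"op": "drive_tool", "data": {
  "offset": [
    [-0.3,0,0],
    [-0.6,0,0],
    [-0.6,0,0],
    [0,0,-0.9],
    [0,0,-0.9],
    [0,0,-0.9],
    [0,0,-0.9],
    [-0.5,0,-0.5],
    [0,0,0],
    [0,0,0]
  ],
  "turn": [
    [0,0,0],
    [0,0,0],
    [0,0,0],
    [0,0,0],
    [0,0,0],
    [0,0,0],
    [0,0,0],
    [0,0,0],
    [0,0,0],
    [0,0,0]
  ],
  "hand": [0.6,0.6,0.6,0.6,0.6,0.6,0.6,0.6,0.6,0.6]
}}

```text
time_s: 25.9
position: [0.3972, 0.0509, 0.1447]
tool_rot: [[0.999, -0.037, -0.0], [-0.037, -0.999, 0.0], [-0.0, -0.0, -1.0]]
ft_force: [0.5, -0.3, -0.4]
grip_width: 0.0516
gripper_force: 0.0
```

Run:
```python
from h import *
s=observe();print(s['time_s'],J(s['position']),s['position'][2],s['ft_force'])
ct,cs,cw=[camera_info(n) for n in('top','scene','wrist')];w=get_image('wrist')
A,B=get_image('top'),get_image('scene')
def P(c):
    K=np.array([[c['fx'],0,c['cx']],[0,c['fy'],c['cy']],[0,0,1]]);return K@np.array(c['world_to_cam'])[:3]
def blob(im,px,r):  # brass/hole: departs from the brown in hue, weighted centre
    x,y=np.round(px).astype(int);h=cv2.cvtColor(im[y-r:y+r+1,x-r:x+r+1],cv2.COLOR_BGR2HSV)[...,0].astype(float)
    wt=np.clip(h-np.median(h)-3,0,12);p=np.argwhere(wt>0);q=wt[wt>0];return (p*q[:,None]).sum(0)[::-1]/q.sum()+[x-r,y-r]
def flower(im,c):
    x,y=np.round(proj(c,list(O)+[.032])).astype(int);r=16;h=im[y-r:y+r+1,x-r:x+r+1].astype(int)
    m=h[...,2]-h[...,1];m=(m>m.max()*.75).astype(np.uint8);return np.argwhere(m).mean(0)[::-1]+[x-r,y-r]
for k in(-70,70):
    q=list(O+X*.04+Y*k/1000)+[.032];a,b=blob(A,proj(ct,q),6),blob(B,proj(cs,q),6)
    t=cv2.triangulatePoints(P(ct),P(cs),a,b).ravel();t=t[:3]/t[3];print('post/hole',J(t),t[2],a,b)
# far/near edge of the cover in wrist view, plus tilt: cover corners in top view
h=cv2.cvtColor(A,cv2.COLOR_BGR2HSV);m=((h[...,1]>90)&(h[...,0]<16)).astype(np.uint8);m[:215]=0;m[330:]=0;m[:,:255]=0;m[:,410:]=0
m=cv2.morphologyEx(m,cv2.MORPH_CLOSE,np.ones((5,5)));n,l,st,ce=cv2.connectedComponentsWithStats(m);i=1+st[1:,4].argmax()
r=cv2.minAreaRect(J(ray(ct,np.argwhere(l==i)[:,::-1],.032)).astype(np.float32));print('cover rect in jig',r)
a,b=flower(A,ct),flower(B,cs);t=cv2.triangulatePoints(P(ct),P(cs),a,b).ravel();t=t[:3]/t[3];print('flower',J(t),t[2])
```

```text
25.9 [[-164.2   -0.3]] 0.14467291349085543 [ 0.48823601 -0.25856236 -0.38620795]
post/hole [[ 43.  -71.4]] 0.0217947322182254 [363.49717514 249.72316384] [294.30383481 247.33628319]
post/hole [[42.8 69. ]] 0.021778925324501517 [299.51470588 248.02941176] [357.22492401 254.29483283]
cover rect in jig ((1.149993896484375, -1.1500015258789062), (209.6999969482422, 149.10000610351562), 90.0)
flower [[-20.3  -1.5]] 0.038182600624990036
```

Run:
```python
from h import *
def P(c):
    K=np.array([[c['fx'],0,c['cx']],[0,c['fy'],c['cy']],[0,0,1]]);return K@np.array(c['world_to_cam'])[:3]
ct,cs=camera_info('top'),camera_info('scene')
def red(im,c,q):
    x,y=np.round(proj(c,q)).astype(int);r=13;h=im[y-r:y+r+1,x-r:x+r+1].astype(float);m=h[...,2]-h[...,0]*.2-h[...,1]*.8
    m=np.clip(m-np.median(m)-.35*(m.max()-np.median(m)),0,None);p=np.argwhere(m>0);k=m[m>0];return (p*k[:,None]).sum(0)[::-1]/k.sum()+[x-r,y-r]
for A,B,q in((cv2.imread('pics/top0.png'),cv2.imread('pics/scene0.png'),list(O+X*-.043+Y*-.021)+[.035]),(get_image('top'),get_image('scene'),list(O+X*-.025)+[.032])):
    a,b=red(A,ct,q),red(B,cs,q);t=cv2.triangulatePoints(P(ct),P(cs),a,b).ravel();t=t[:3]/t[3];print(J(t),t[2],a,b)
# posts tips vs hole rims: width of far bare strip between cover far edge and fence in top view
A=get_image('top')
for k in(-40,0,40):
    u0=np.array(proj(ct,list(O+X*.050+Y*k/1000)+[.032]));u1=np.array(proj(ct,list(O+X*.085+Y*k/1000)+[.05]))
    print(k,[A[int(round(v)),int(round(u))].tolist() for u,v in np.linspace(u0,u1,12)])
```

```text
[[-39.2 -22.5]] 0.040523983548082745 [340.44920511 286.19146134] [322.15241543 218.985936  ]
[[-20.9  -1.3]] 0.03712486515890259 [330.83271198 277.46624515] [330.05223112 226.34058664]
-40 [[48, 70, 93], [50, 67, 92], [51, 69, 92], [49, 64, 85], [55, 71, 97], [50, 68, 91], [50, 69, 95], [49, 68, 95], [75, 72, 73], [141, 131, 127], [155, 144, 140], [154, 145, 138]]
0 [[54, 72, 95], [46, 66, 89], [49, 67, 90], [51, 69, 94], [51, 69, 94], [51, 69, 90], [53, 70, 92], [43, 64, 88], [65, 65, 73], [163, 154, 148], [157, 146, 142], [153, 143, 140]]
40 [[49, 68, 93], [49, 67, 90], [55, 74, 100], [53, 72, 97], [50, 68, 89], [50, 66, 89], [52, 69, 94], [51, 70, 96], [73, 73, 75], [140, 130, 124], [159, 150, 145], [155, 145, 141]]
```

The flower triangulates 3.4 mm lower than at the start. Taking off the bias seen in the starting measurement (about 5.5 mm), it sits at 0.032 m, the seated height. The cover also measures square to the jig and blocked, so I'm handing in.

```bash
python3 -c "
from rig import env
print(env.close_job())"
```

```text
the job is handed in; nothing more can be done
None
```

The cover is seated over both posts as far as I could measure: it is square to the jig, at seated height and blocked when nudged. The hand is clear, the tape roll, jar and stamp were never approached, and I handed the job in at about 26 s; no verdict came back.

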